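# Pack the parts of one toy truck into the kit caddy

## Task

Pack the kit for one wooden toy truck into the caddy: lay the truck body (the block with the cab) upright and lengthwise in the open insert, one holed wheel flat in each of the two cells of the split insert, and the long axle with round pins in the notches of both rests, about centred. Leave the look-alikes (the plain block, the disc without a hole and the short stick) where they lie.

Things in the scene. Friction and masses are not known exactly. Their poses are not given: they have to be found in the camera images.
- truck_body: Bare beech toy truck body, upright: 84 long (own x) x 40 wide (y) mm. Bed 24 high over the whole length; on it a cab 52 mm high in all from x = -6 to +22 over the full width (dark inlaid windows) and a bonnet 34 high from x = +22 to +42. Origin: centre of its underside, z up. About 90 g. Take it across the 40 mm width, best at the cab.
- axle_bar: Bare beech axle: a bar of 12 x 12 mm square section, 84 mm long, with a round pin (9 diameter, 10 long) at each end, 104 mm over all, lying along own x. Origin at its centre (6 mm above what it lies on). About 20 g.
- wheel_a: Bare beech toy wheel with a through hole, lying flat: diameter 40, thickness 24, hole diameter 16 mm. Origin at its centre (12 mm above what it lies on), z along its axis. The two wheels are alike and interchangeable. About 30 g.
- wheel_b: Bare beech toy wheel with a through hole, lying flat: diameter 40, thickness 24, hole diameter 16 mm. Origin at its centre (12 mm above what it lies on), z along its axis. The two wheels are alike and interchangeable. About 30 g.
- offcut_block: Look-alike, stays: plain beech block without a cab, 84 (x) x 40 (y) x 24 mm. Origin at the centre of its underside.
- solid_disc: Look-alike, stays: beech disc without a hole, diameter 40, thickness 24 mm, lying flat. Origin at its centre.
- short_stick: Look-alike, stays: plain square beech stick 12 x 12 mm, only 50 mm long (own x), no round pins. Origin at its centre.
- insert_open: Plywood insert 124 (x) x 84 (y) mm, fixed. Origin: centre of underside, 5 mm above bench. One open compartment 116 x 76 mm inside; floor and walls 4 mm thick, rim 12 mm above underside. The truck body lies lengthwise along x, either way round. The three inserts sit side by side along y, 86 mm apart, any order, turned alike, in a wooden caddy whose rim (17 mm over the bench) is level with theirs.
- insert_cells: Plywood insert 124 (x) x 84 (y) mm, fixed. Origin: centre of underside, 5 mm above bench. Split by a 4 mm wall at x = 0 into two cells, each 56 (x) x 76 (y) mm inside, centres at x = +30 and -30 mm, y = 0. Floor and walls 4 mm thick, rim 12 mm above underside. In the same caddy, beside the others.
- insert_rests: Plywood insert 124 (x) x 84 (y) mm, fixed. Origin: centre of underside, 5 mm above bench. Flat plate 4 mm thick, no walls, with two notched rests at x = +27 and -27 mm, each 10 thick (x), 48 wide (y). Notches 28 wide (y -14 to +14), seats 10 and cheek tops 20 mm above underside; the axle lies along x in both, centred, its centre 16 mm above underside. 44 mm gap between rests.
There are look-alikes about, which are no part of the job. What is shaped like the wheel_a but yellow is not meant. What is shaped like the axle_bar but blue is not meant.

How it is judged:
At the end, for the whole second after the job is handed in: Body upright on the open insert's floor, lengthwise within 0.35 rad, 18 x 19 mm of centre; a wheel flat on each cell's floor within 12 x 20 mm of its centre; axle seated in both notches within 16 x 12 mm, 0.35 rad; all at rest; look-alikes within 20 mm of their starts (x of truck_body in the frame of insert_open between -0.018 and 0.018 m and y of truck_body in the frame of insert_open between -0.019 and 0.019 m and z of truck_body in the frame of insert_open between 0.001 and 0.008 m and angle between truck_body's own z axis and vertical below 0.1 rad and angle between the x axis of truck_body and the x axis of insert_open, either way round below 0.35 rad and linear speed of each of truck_body, axle_bar, wheel_a, wheel_b below 0.02 m/s and angular speed of each of truck_body, axle_bar, wheel_a, wheel_b below 0.2 rad/s and x of axle_bar in the frame of insert_rests between -0.016 and 0.016 m and y of axle_bar in the frame of insert_rests between -0.012 and 0.012 m and z of axle_bar in the frame of insert_rests between 0.013 and 0.02 m and angle between the x axis of axle_bar and the x axis of insert_rests, either way round below 0.35 rad and (((x of wheel_a in the frame of insert_cells between 0.018 and 0.042 m and y of wheel_a in the frame of insert_cells between -0.02 and 0.02 m and z of wheel_a in the frame of insert_cells between 0.012 and 0.02 m and angle between the z axis of wheel_a and the z axis of insert_cells, either way round below 0.1 rad) and (x of wheel_b in the frame of insert_cells between -0.042 and -0.018 m and y of wheel_b in the frame of insert_cells between -0.02 and 0.02 m and z of wheel_b in the frame of insert_cells between 0.012 and 0.02 m and angle between the z axis of wheel_b and the z axis of insert_cells, either way round below 0.1 rad)) or ((x of wheel_a in the frame of insert_cells between -0.042 and -0.018 m and y of wheel_a in the frame of insert_cells between -0.02 and 0.02 m and z of wheel_a in the frame of insert_cells between 0.012 and 0.02 m and angle between the z axis of wheel_a and the z axis of insert_cells, either way round below 0.1 rad) and (x of wheel_b in the frame of insert_cells between 0.018 and 0.042 m and y of wheel_b in the frame of insert_cells between -0.02 and 0.02 m and z of wheel_b in the frame of insert_cells between 0.012 and 0.02 m and angle between the z axis of wheel_b and the z axis of insert_cells, either way round below 0.1 rad))) and distance of each of offcut_block, solid_disc, short_stick from where it was at the start of the episode below 0.02 m); the robot touches nothing.
It fails at once if the plain offcut block is moved by more than 20 mm (distance of offcut_block from where it was at the start of the episode above 0.02 m).
It fails at once if the solid disc is moved by more than 20 mm (distance of solid_disc from where it was at the start of the episode above 0.02 m).
It fails at once if the short stick is moved by more than 20 mm (distance of short_stick from where it was at the start of the episode above 0.02 m).
It also fails if it takes over 96 s, if anything falls off the work surface, if the arm or the gripper's body presses on something with over 40 N, if the wrist force passes 120 N, or if a joint passes its speed limit or range.

## Robot

A 6-joint arm with a two-finger parallel gripper is mounted at the origin on the work surface. World frame = base frame: x ahead of the robot, y to its left, z up, the work surface at z = 0. Lengths are in m, angles in rad, forces in N, time in s.
With the tool pointing down it reaches from about 0.25 to 0.775 m from the base axis. Payload 8.9 kg.
Tool frame: the origin (TCP) lies on the front face of the gripper's body, between the roots of the fingers; the fingertips stand 73 mm ahead of it and the grasp point (between the pads) lies 54 mm ahead of it (manip.finger_overhang is the distance from the TCP to the fingertips, in m); z points along the fingers, y is the line along which they close (so a half turn about z gives the same grasp; the last joint's range is limited). The gripper opens to 85 mm and grips with 20 to 120 N. Pads are 22 mm wide; open, the fingers measure 114 mm over their backs; the gripper's body (76 mm by 85 mm) begins 54 mm behind the grasp point. The pads swing forward as they close: fully open they stand 13 mm farther back than shut.
Start: joints at [-1.317, 0.291, -0.153, 1.127, 0, 1.431], TCP at [0.201, -0.485, 0.304] pointing down, gripper open.
Joint ranges: [-2.52, 2.52], [-0.91, 1.74], [-1.3, 1.37], [-1.96, 2.02], [-1.52, 1.47], [-3.14, 3.14]. Speed limits (rad/s): [2.22, 2.22, 2.79, 3.14, 3.14, 3.14].

## Interface

Orientations are given as [roll, pitch, yaw] about the fixed x, y, z axes, in that order (R = Rz(yaw) Ry(pitch) Rx(roll)).
In Python, from cell import telemetry, viewer, workorder, manip gives the robot as it stands.
- The arm moves only by the shell command python3 -m crank 'ROWS' [OPENING] [FORCE]. ROWS is a JSON object of lists of equal length, an entry for each row: "dp": the shift along the tool's x, y, z as a fraction of full scale, a list of three; "turn": the turn, a rotation vector about the tool's x, y, z as a fraction of full scale, a list of three. A call has exactly 8 rows; each row is the pose to reach, as a shift and turn from the pose commanded when the call began, along the tool's axes at that moment, turning the shorter way round; what a row does not reach only later rows make up. Full scale, the value 1, is 0.4 m for a shift and 360 degrees for a turn. A row lasts 1/12 s, in which the tool goes at most 41.7 mm and 7.16 degrees, less where a joint would pass 70% of its speed; a pose out of reach is approached as far as the arm can. A call with a number of a shift or a turn outside -1 to 1 is refused whole. A call with a gripper value outside its range is refused whole. OPENING is the opening, from 0 (shut) to 1 (fully open), set as the call begins (- or left out, the last holds). The fingers move at their own pace and stop on an object; FORCE is the grip in N (left out, the last holds). Time passes only in rows, so rows that repeat a pose let the fingers close, or fill a call up. It gives the time, the measured TCP pose, the force, the opening and the grip force at its end, in the units of the state.
- telemetry.sense(): the state, without advancing time (a new reading comes with each control period).
- viewer.capture(name): name is "scene" or "top" or "wrist"; returns the picture (420x560x3 uint8, red, green, blue); there is no depth.
- viewer.get_calibration(name): a dict with "fx", "fy", "cx", "cy" (pixels), "R" (3x3) and "t" (3): a world point X has camera coordinates R X + t. Camera axes: x right, y down, z forward; pixel columns grow to the right and rows downward; lengths in m; the calibration is good to about 2 mm. The wrist camera is an equidistant fisheye: a pixel r from the principal point sees the ray r / f radians off the axis. A picture is of the moment at which its call begins: read the wrist's pose just before it. get_calibration takes no time and is no camera call; for the wrist camera it gives the pose at the moment of the call.
- workorder.hand_in(): hands the job in; it is judged then, once.
Trained networks look in the newest picture that a camera, given by its name, has taken for a name from the list of things; names that differ only in an ending like _2 or _b are one class to them, and where a whole thing is asked for, a point or a joint stands for the part that bears it (a point fixed in the world has none). Each returns a list of dicts, best first, with "conf" (0 to 1); they miss things now and then, are a little off and sometimes report something else, mostly with a low value. They report only what shows in the picture. A call takes as long as a camera call. They do not tell look-alikes from the thing itself.
- viewer.regions_of(camera, name): "region" (420x560 bool, what is visible of it) and "uv" ([column, row] in pixels, amid what is visible of it).
- viewer.spot_point(camera, name): "uv" ([column, row] in pixels: a listed point, or the origin of a listed thing).
The state is a dict: "t": time; "q": joint angles; "qvel": joint speeds; "effort": joint torques, N m; "tcp_pos": TCP position; "tcp_rot": TCP orientation; "wrist_force": force on the tool from outside, world axes, zero at the start; "ft_torque": the same for the moment, N m; "grip_width": opening from 0.0 (shut) to 1.0 (fully open); "grasp_force": force on a finger pad.
Only numpy, scipy, OpenCV 4.12 (cv2) and the standard library are available. Lean on these libraries where they do the work, as an engineer would, in place of code of your own. Each camera call takes 0.05 s, during which the arm holds its last target. There are 200 camera calls.

## Working session

There is one attempt and no reset: what is moved stays moved. The work goes in short steps, Python scripts to look and compute and a shell command to move; the robot and the scene stay as the last step left them, time stands still between calls to the robot, and variables do not carry over. Pictures are saved under pics/ and viewed, at most 14 in all, crops included, and the job is handed in when it is done.

```bash
mkdir -p pics; ls
cat > h.py <<'E'
import numpy as np, cv2
from cell import telemetry, viewer, workorder, manip
def ray(cam,uv):
    c=viewer.get_calibration(cam); R=np.array(c["R"]);t=np.array(c["t"])
    x=(uv[0]-c["cx"])/c["fx"]; y=(uv[1]-c["cy"])/c["fy"]
    if cam=="wrist":
        r=np.hypot(x,y); s=np.sin(r)/max(r,1e-9); d=np.array([x*s,y*s,np.cos(r)])
    else: d=np.array([x,y,1.])
    return -R.T@t, R.T@d
def at(cam,uv,z):
    o,d=ray(cam,uv); return o+d*(z-o[2])/d[2]
def save(cam,name):
    im=viewer.capture(cam); cv2.imwrite(f"pics/{name}.png",im[:,:,::-1]); return im
E
python3 - <<'E'
from h import *
np.set_printoptions(precision=3,suppress=True)
s=telemetry.sense();print(s)
im=save("top","top0"); 
Z=dict(truck_body=0,axle_bar=.006,wheel_a=.012,offcut_block=0,solid_disc=.012,short_stick=.006,insert_open=.005,insert_cells=.005,insert_rests=.005)
for n,z in Z.items():
    for d in viewer.spot_point("top",n): print(n,round(d["conf"],2),np.round(d["uv"],1),at("top",d["uv"],z))
print(viewer.get_calibration("top"))
E
```

```text
pics
{'t': 0.0, 'q': array([-1.317,  0.291, -0.154,  1.127,  0.   ,  1.432]), 'qvel': array([ 0.001,  0.001,  0.001, -0.   ,  0.001,  0.   ]), 'effort': array([  0.001, -53.714,  33.137,   0.016,  -0.   ,  -0.   ]), 'tcp_pos': array([ 0.201, -0.485,  0.303]), 'tcp_rot': array([-3.14 , -0.   ,  0.393]), 'wrist_force': array([-0.061, -0.11 , -0.247]), 'ft_torque': array([-0.031,  0.012,  0.044]), 'grasp_force': 0.0, 'grip_width': 1.0004051947464838}
truck_body 0.89 [284.3 122. ] [0.698 0.06  0.   ]
axle_bar 0.77 [155.  245.4] [0.436 0.332 0.006]
axle_bar 0.6 [109.  230.9] [0.466 0.43  0.006]
wheel_a 0.8 [222.4 236.5] [0.454 0.189 0.012]
wheel_a 0.8 [214.  286.9] [0.35  0.206 0.012]
wheel_a 0.78 [283.  242.3] [0.442 0.063 0.012]
offcut_block 0.85 [190.5 180.6] [0.573 0.26  0.   ]
offcut_block 0.27 [289.8 126.1] [0.689 0.048 0.   ]
solid_disc 0.7 [134.1 185.2] [0.563 0.377 0.012]
short_stick 0.55 [252.7 178.1] [0.577 0.127 0.006]
insert_open 0.97 [461.1 206.1] [ 0.517 -0.308  0.005]
insert_cells 0.66 [420.2 211.5] [ 0.506 -0.223  0.005]
insert_cells 0.28 [287.3 124.4] [0.692 0.053 0.005]
insert_rests 0.66 [379.5 212.1] [ 0.505 -0.139  0.005]
{'fx': 528.0551716292708, 'fy': 528.0551716292708, 'cx': 276.91579310528624, 'cy': 207.32451833077792, 'R': array([[-0.001, -1.   , -0.028],
       [-0.998,  0.002, -0.064],
       [ 0.064,  0.028, -0.998]]), 't': array([0.076, 0.515, 1.08 ])}
```

Run:
```python
import cv2
im=cv2.imread("pics/top0.png")
a=im[70:320,80:350]; cv2.imwrite("pics/c1.png",cv2.resize(a,None,fx=2.4,fy=2.4,interpolation=cv2.INTER_CUBIC)[:600])
a=im[120:300,330:530]; cv2.imwrite("pics/c2.png",cv2.resize(a,None,fx=3,fy=3,interpolation=cv2.INTER_CUBIC))
```

```text
(no output)
```

View pics/c1.png

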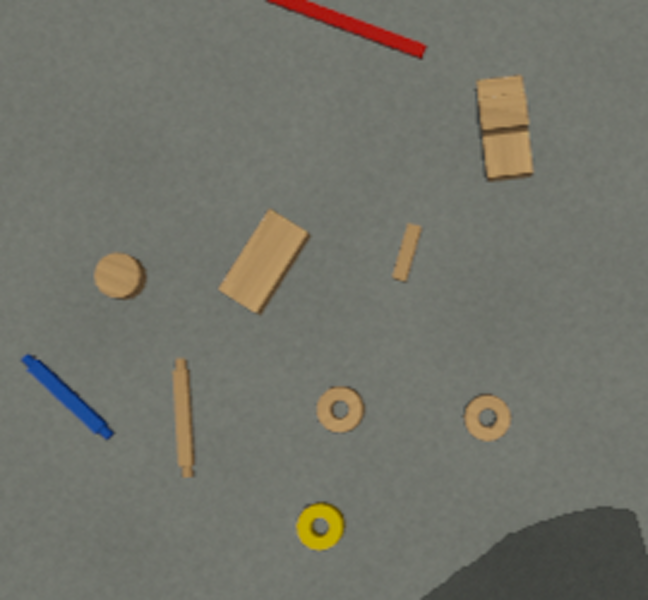

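View pics/c2.png

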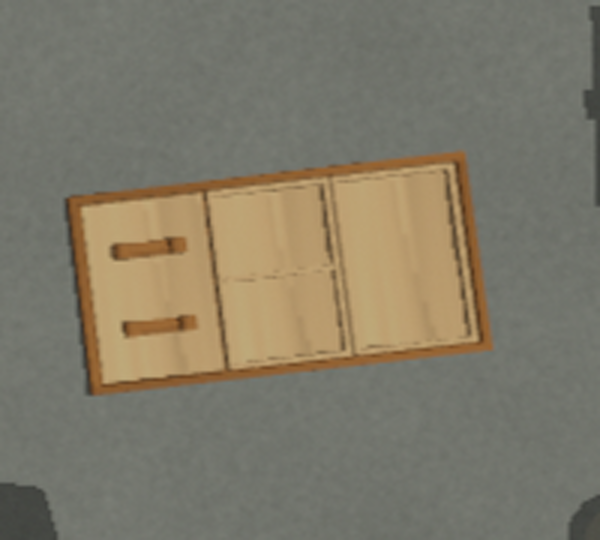

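The top picture shows, in full-image pixels:
- **Truck body:** about (290,122), showing the cab/bed step. The plain block at (190,180) has none.
- **Wheels:** the two beech ones with holes are at (222,241) and (283,243). The yellow one at (213,289) is not meant, and the disc at (130,185) has no hole.
- **Axle:** the beech one with pins is at (156,244). The blue one at (108,235) and the short stick at (249,175) are not meant.
- **Caddy:** from left to right it holds the rests, the cells and the open insert.

The enlarged crop confirms these. Next I fit poses by silhouette.

```bash
cat >> h.py <<'E'
def proj(cam,P):
    c=viewer.get_calibration(cam);Q=np.asarray(P)@np.array(c["R"]).T+np.array(c["t"])
    return np.c_[Q[:,0]/Q[:,2]*c["fx"]+c["cx"],Q[:,1]/Q[:,2]*c["fy"]+c["cy"]]
def box(x0,x1,y0,y1,z0,z1): return np.array([[x,y,z] for x in(x0,x1) for y in(y0,y1) for z in(z0,z1)])
a=np.linspace(0,2*np.pi,40)
WH=np.vstack([np.c_[.02*np.cos(a),.02*np.sin(a),0*a+z] for z in(0,.024)])
M=dict(truck=[box(-.042,.042,-.02,.02,0,.024),box(-.006,.022,-.02,.02,0,.052),box(.022,.042,-.02,.02,0,.034)],
 axle=[box(-.042,.042,-.006,.006,0,.012),box(-.052,.052,-.0045,.0045,.0015,.0105)],wheel=[WH])
def plan(x,y,z,yaw):
    """fractions to bring TCP to x,y,z tool down with yaw"""
    from scipy.spatial.transform import Rotation as Ro
    s=telemetry.sense();A=Ro.from_euler("xyz",s["tcp_rot"]);B=Ro.from_euler("xyz",[np.pi,0,yaw])
    print("dp",np.round(A.inv().apply(np.array([x,y,z])-s["tcp_pos"])/.4,4),"turn",np.round((A.inv()*B).as_rotvec()/2/np.pi,4))
E
python3 - <<'E'
from h import *
from scipy.optimize import minimize
np.set_printoptions(precision=4,suppress=True)
print(manip.finger_overhang)
im=cv2.imread("pics/top0.png"); hsv=cv2.cvtColor(im,cv2.COLOR_BGR2HSV)
m=((hsv[...,1]>70)&(hsv[...,0]<22)&(hsv[...,2]>60)).astype(np.uint8)
n,L,S,C=cv2.connectedComponentsWithStats(m)
K=4
def fit(mod,px,p0,sym):
    l=L[int(px[1])-6:int(px[1])+7,int(px[0])-9:int(px[0])+10];l=np.bincount(l[l>0]).argmax()
    x,y,w,h,_=S[l];o=np.array([x-12,y-12]);T=cv2.resize((L[y-12:y+h+12,x-12:x+w+12]==l).astype(np.float32),None,fx=K,fy=K,interpolation=cv2.INTER_LINEAR)
    if mod=="wheel": # fill hole
        T=T.copy();c,_=cv2.findContours((T>.5).astype(np.uint8),0,1);cv2.drawContours(T,c,-1,1,-1)
    def f(p):
        c,s=np.cos(p[2]),np.sin(p[2]);R=np.array([[c,-s,0],[s,c,0],[0,0,1]])
        I=np.zeros(T.shape,np.float32)
        for B in M[mod]:
            q=(proj("top",B@R.T+[p[0],p[1],0])-o+.5)*K-.5
            cv2.fillConvexPoly(I,cv2.convexHull((q*16).round().astype(np.int32)),1,shift=4)
        return np.abs(I-T).sum()/T.sum()
    best=min((minimize(f,[*p0[:2],t],method="Nelder-Mead",options=dict(initial_simplex=np.array([[*p0[:2],t]]+[[p0[0]+.01*(k==0),p0[1]+.01*(k==1),t+.15*(k==2)] for k in range(3)]))) for t in sym),key=lambda r:r.fun)
    print(mod,best.x,best.fun)
fit("truck",(290,122),(.695,.053),(0.1,3.2,-.1,3.0))
fit("axle",(156,244),(.436,.332),(0,-.1,.1))
fit("wheel",(222+8,241),(.45,.19),(0,));fit("wheel",(283+8,243),(.44,.06),(0,))
P=np.array([at("top",(u/3+330,v/3+120),.017) for u,v in[(70,197),(465,153),(492,348),(92,395)]])
print(P,P.mean(0)); 
for e in (P[1]-P[0],P[2]-P[3],P[0]-P[3],P[1]-P[2]): print(np.linalg.norm(e),np.arctan2(e[1],e[0]))
E
```

```text
0.0726
truck [0.693  0.0482 3.2448] 0.05562089383602142
axle [0.4397 0.3299 0.0748] 0.13275258243083954
wheel [0.4469 0.1909 0.133 ] 0.05319254472851753
wheel [0.4395 0.0631 0.0436] 0.055112361907958984
[[ 0.5594 -0.0836  0.017 ]
 [ 0.5888 -0.3548  0.017 ]
 [ 0.4548 -0.3696  0.017 ]
 [ 0.4228 -0.0973  0.017 ]] [ 0.5065 -0.2263  0.017 ]
0.27279596628325675 -1.4626558015786835
0.27419557969957903 -1.4540076671766602
0.1372462083993296 0.09996193300312169
0.1348706316733674 0.11011939799522921
```

Run:
```python
from h import *
im=cv2.imread("pics/top0.png")
u0,v0,k=255,90,8
out=[]
for yaw in (.103,3.245):
    a=cv2.resize(im[v0:v0+60,u0:u0+50],None,fx=k,fy=k,interpolation=cv2.INTER_CUBIC)
    c,s=np.cos(yaw),np.sin(yaw);R=np.array([[c,-s,0],[s,c,0],[0,0,1]])
    for B in M["truck"]:
        q=proj("top",B@R.T+[.693,.0482,0]);cv2.polylines(a,[cv2.convexHull((((q-[u0,v0])+.5)*k).astype(np.int32))],1,(0,0,255))
    out.append(a)
cv2.imwrite("pics/t.png",np.hstack(out))
```

```text
(no output)
```

View pics/t.png

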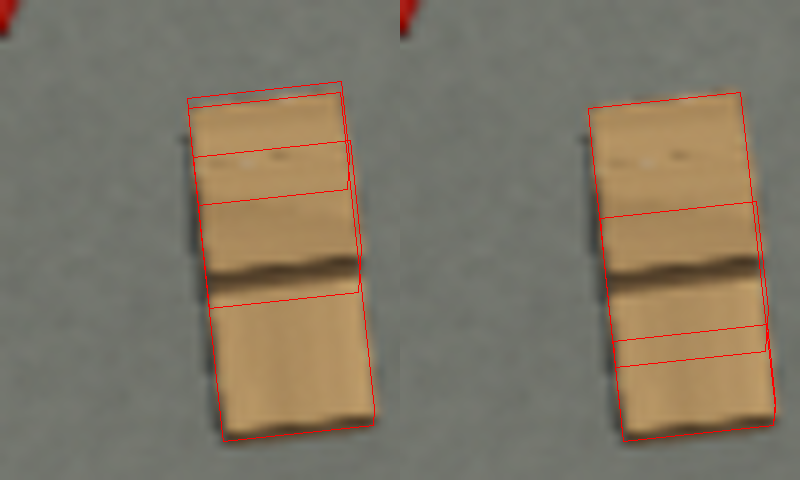

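The left overlay (yaw 0.10) fits: the cab spans display rows 155–265 and the bonnet points up the picture (+x). I start with the truck body.

```bash
python3 -m crank '{"dp":[[0.1,-0.05,0],[0.2,-0.1,0],[0.3,-0.15,0],[0.4,-0.2,0],[0.5,-0.25,0],[0.6,-0.3,0],[0.67,-0.33,0],[0.67,-0.33,0]],"turn":[[0,0,-0.15],[0,0,-0.15],[0,0,-0.15],[0,0,-0.15],[0,0,-0.15],[0,0,-0.15],[0,0,-0.15],[0,0,-0.15]]}' 1 30
python3 -c "
from h import *
plan(.699,.049,.22,-3.035)"
```

```text
t: 1.17
tcp_pos: [0.4009, -0.2563, 0.3042]
tcp_rot: [3.14, -0.001, 1.347]
wrist_force: [-0.8, -0.2, 0.0]
grip_width: 1.004
grasp_force: 0.0
dp [0.9095 0.5566 0.2125] turn [ 0.0004  0.     -0.3026]
```

```bash
python3 -m crank '{"dp":[[0.07,0.04,0],[0.15,0.09,0.03],[0.23,0.14,0.05],[0.31,0.19,0.07],[0.4,0.24,0.09],[0.5,0.3,0.11],[0.6,0.36,0.13],[0.7,0.42,0.15]],"turn":[[0,0,-0.15],[0,0,-0.15],[0,0,-0.15],[0,0,-0.15],[0,0,-0.15],[0,0,-0.15],[0,0,-0.15],[0,0,-0.15]]}' >/dev/null
python3 -c "
from h import *
plan(.699,.049,.20,-3.038)"
```

```text
dp [0.028  0.2989 0.1162] turn [-0.      0.     -0.1529]
```

```bash
python3 -m crank '{"dp":[[0.028,0.1,0.05],[0.028,0.2,0.08],[0.028,0.3,0.116],[0.028,0.3,0.116],[0.028,0.3,0.116],[0.028,0.3,0.116],[0.028,0.3,0.116],[0.028,0.3,0.116]],"turn":[[0,0,-0.153],[0,0,-0.153],[0,0,-0.153],[0,0,-0.153],[0,0,-0.153],[0,0,-0.153],[0,0,-0.153],[0,0,-0.153]]}' >/dev/null
python3 -c "
from h import *
save('wrist','w0')
plan(.699,.049,.086,-3.038)"
```

```text
dp [-0.0013  0.0049  0.2852] turn [ 0.     -0.0001  0.0008]
```

View pics/w0.png

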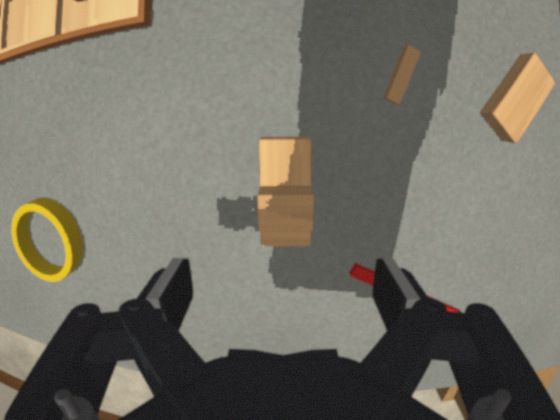

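The truck sits between the fingers at (286,190), with the cab toward the gripper at (286,215), so it is aligned. Next: descend, grip and lift.

```bash
python3 -m crank '{"dp":[[-0.001,0.005,0.07],[-0.001,0.005,0.14],[-0.001,0.005,0.2],[-0.001,0.005,0.25],[-0.001,0.005,0.285],[-0.001,0.005,0.285],[-0.001,0.005,0.285],[-0.001,0.005,0.285]],"turn":[[0,0,0],[0,0,0],[0,0,0],[0,0,0],[0,0,0],[0,0,0],[0,0,0],[0,0,0]]}'
python3 -m crank '{"dp":[[0,0,0],[0,0,0],[0,0,0],[0,0,0],[0,0,0],[0,0,0],[0,0,0],[0,0,0]],"turn":[[0,0,0],[0,0,0],[0,0,0],[0,0,0],[0,0,0],[0,0,0],[0,0,0],[0,0,0]]}' 0 40
python3 -m crank '{"dp":[[0,0,0],[0,0,-0.03],[0,0,-0.08],[0,0,-0.14],[0,0,-0.2],[0,0,-0.25],[0,0,-0.25],[0,0,-0.25]],"turn":[[0,0,0],[0,0,0],[0,0,0],[0,0,0],[0,0,0],[0,0,0],[0,0,0],[0,0,0]]}'
python3 -c "
from h import *
plan(.524,-.311,.186,-3.0316)"
```

```text
t: 3.22
tcp_pos: [0.6997, 0.0489, 0.0876]
tcp_rot: [-3.141, 0.001, -3.045]
wrist_force: [-0.2, -0.4, 0.1]
grip_width: 1.003
grasp_force: 0.0
t: 3.88
tcp_pos: [0.6994, 0.0489, 0.0872]
tcp_rot: [-3.141, 0.001, -3.044]
wrist_force: [-0.9, -0.5, 5.6]
grip_width: 0.463
grasp_force: 41.1
t: 4.55
tcp_pos: [0.6996, 0.0489, 0.1882]
tcp_rot: [-3.141, 0.003, -3.044]
wrist_force: [-0.6, -0.3, -1.5]
grip_width: 0.462
grasp_force: 40.5
dp [ 0.5245 -0.8528  0.0044] turn [-0.0001  0.0004 -0.002 ]
```

```bash
python3 -m crank '{"dp":[[0.03,-0.04,0],[0.08,-0.13,0],[0.13,-0.21,0],[0.18,-0.29,0],[0.23,-0.38,0],[0.28,-0.46,0],[0.33,-0.54,0],[0.37,-0.6,0]],"turn":[[0,0,-0.002],[0,0,-0.002],[0,0,-0.002],[0,0,-0.002],[0,0,-0.002],[0,0,-0.002],[0,0,-0.002],[0,0,-0.002]]}' >/dev/null
python3 -m crank '{"dp":[[0.03,-0.06,0],[0.07,-0.12,0],[0.1,-0.17,0],[0.13,-0.21,0],[0.15,-0.24,0],[0.155,-0.253,0],[0.155,-0.253,0],[0.155,-0.253,0]],"turn":[[0,0,0],[0,0,0],[0,0,0],[0,0,0],[0,0,0],[0,0,0],[0,0,0],[0,0,0]]}'
python3 -c "
from h import *
save('wrist','w1')
plan(.524,-.311,.0975,-3.0316)"
```

```text
t: 5.88
tcp_pos: [0.5247, -0.3111, 0.186]
tcp_rot: [3.141, -0.0, -3.031]
wrist_force: [0.8, 0.3, -0.4]
grip_width: 0.458
grasp_force: 40.5
dp [ 0.0023 -0.0004  0.2216] turn [ 0.0001 -0.      0.0001]
```

View pics/w1.png

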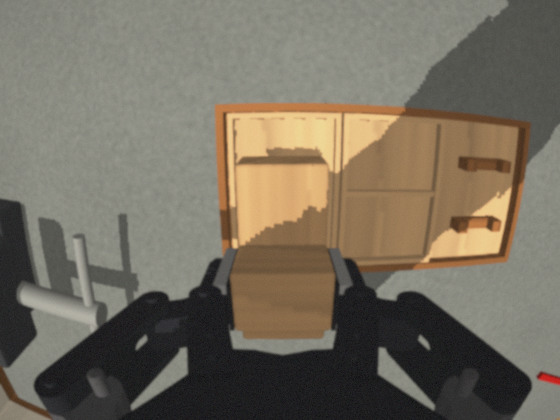

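The held truck is above the open insert with its axis parallel to it. Caddy corners show at (218,105), (529,124) and (508,262). I check the caddy pose from these, then lower.

```bash
python3 -c "
from h import *
np.set_printoptions(precision=4,suppress=True)
P=[at('wrist',p,.017) for p in [(218,105),(529,124),(508,262)]]
print(P,(P[0]+P[2])/2,np.arctan2(*(P[0]-P[1])[:2]))"
python3 -m crank '{"dp":[[0.002,0,0.03],[0.002,0,0.07],[0.002,0,0.11],[0.002,0,0.15],[0.002,0,0.18],[0.002,0,0.2],[0.002,0,0.213],[0.002,0,0.22]],"turn":[[0,0,0],[0,0,0],[0,0,0],[0,0,0],[0,0,0],[0,0,0],[0,0,0],[0,0,0]]}'
```

```text
[array([ 0.4551, -0.3651,  0.017 ]), array([ 0.4264, -0.0982,  0.017 ]), array([ 0.561 , -0.0793,  0.017 ])] [ 0.508  -0.2222  0.017 ] 3.034428804223937
t: 6.6
tcp_pos: [0.524, -0.3111, 0.0979]
tcp_rot: [3.141, -0.0, -3.031]
wrist_force: [-0.5, -0.3, -1.8]
grip_width: 0.464
grasp_force: 40.5
```

```bash
python3 -m crank '{"dp":[[0,0,0.002],[0,0,0.004],[0,0,0.004],[0,0,0.004],[0,0,0.004],[0,0,0.004],[0,0,0.004],[0,0,0.004]],"turn":[[0,0,0],[0,0,0],[0,0,0],[0,0,0],[0,0,0],[0,0,0],[0,0,0],[0,0,0]]}'
python3 -m crank '{"dp":[[0,0,0],[0,0,0],[0,0,0],[0,0,0],[0,0,0],[0,0,0],[0,0,-0.02],[0,0,-0.04]],"turn":[[0,0,0],[0,0,0],[0,0,0],[0,0,0],[0,0,0],[0,0,0],[0,0,0],[0,0,0]]}' 0.65
python3 -m crank '{"dp":[[0,0,-0.04],[0,0,-0.1],[0,0,-0.16],[0,0,-0.2],[0,0,-0.2],[0,0,-0.2],[0,0,-0.2],[0,0,-0.2]],"turn":[[0,0,0],[0,0,0],[0,0,0],[0,0,0],[0,0,0],[0,0,0],[0,0,0],[0,0,0]]}'
python3 -c "
from h import *
plan(.4395,.0631,.186,-3.034)"
```

```text
t: 7.27
tcp_pos: [0.5237, -0.3119, 0.0969]
tcp_rot: [-3.141, 0.0, -3.032]
wrist_force: [-0.1, 0.1, -0.5]
grip_width: 0.465
grasp_force: 40.5
t: 7.93
tcp_pos: [0.5235, -0.3116, 0.1131]
tcp_rot: [3.141, -0.001, -3.032]
wrist_force: [0.1, 0.6, -0.2]
grip_width: 0.646
grasp_force: 0.0
t: 8.6
tcp_pos: [0.5233, -0.3115, 0.192]
tcp_rot: [3.14, -0.001, -3.032]
wrist_force: [-0.3, 0.5, -0.4]
grip_width: 0.65
grasp_force: 0.0
dp [0.1053 0.9537 0.0161] turn [ 0.0002 -0.0002  0.0004]
```

```bash
python3 -m crank '{"dp":[[0.01,0.04,0],[0.02,0.13,0],[0.03,0.23,0],[0.04,0.33,0],[0.05,0.43,0],[0.06,0.53,0],[0.07,0.63,0.01],[0.08,0.7,0.016]],"turn":[[0,0,0],[0,0,0],[0,0,0],[0,0,0],[0,0,0],[0,0,0],[0,0,0],[0,0,0]]}' 0.85 >/dev/null
python3 -m crank '{"dp":[[0.01,0.08,0],[0.02,0.15,0],[0.025,0.2,0],[0.025,0.24,0],[0.025,0.254,0],[0.025,0.254,0],[0.025,0.254,0],[0.025,0.254,0]],"turn":[[0,0,0],[0,0,0],[0,0,0],[0,0,0],[0,0,0],[0,0,0],[0,0,0],[0,0,0]]}'
python3 -c "
from h import *
save('wrist','w2');
for d in viewer.spot_point('wrist','wheel_a'): print(d, at('wrist',d['uv'],.012))
plan(.4395,.0631,.082,-3.034)"
```

```text
t: 9.93
tcp_pos: [0.4402, 0.0621, 0.1862]
tcp_rot: [-3.141, -0.0, -3.032]
wrist_force: [0.1, 0.3, -0.8]
grip_width: 0.856
grasp_force: 0.0
{'uv': [285.5, 202.6], 'conf': 0.8} [0.44069507 0.06505482 0.012     ]
{'uv': [432.0, 223.1], 'conf': 0.66} [0.44541531 0.19273215 0.012     ]
{'uv': [468.5, 113.3], 'conf': 0.59} [0.34761426 0.20729728 0.012     ]
dp [0.0015 0.0029 0.2607] turn [-0.     -0.      0.0002]
```

View pics/w2.png

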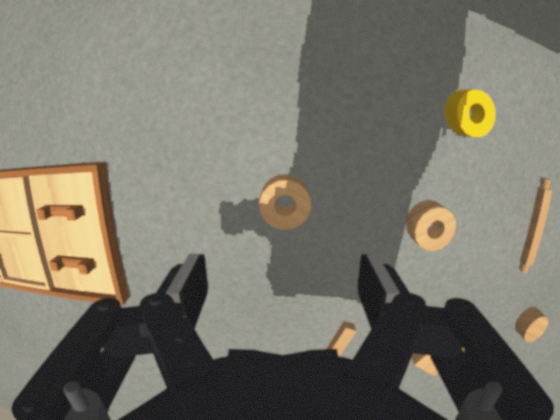

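The wheel at (285,203) is beech with a hole and sits between the fingers. The second is at (432,226), and the yellow ring is at (475,113). The positions agree, so I grip this one.

```bash
python3 -m crank '{"dp":[[0.001,0.004,0.07],[0.001,0.004,0.14],[0.001,0.004,0.19],[0.001,0.004,0.23],[0.001,0.004,0.26],[0.001,0.004,0.26],[0.001,0.004,0.26],[0.001,0.004,0.26]],"turn":[[0,0,0],[0,0,0],[0,0,0],[0,0,0],[0,0,0],[0,0,0],[0,0,0],[0,0,0]]}'
python3 -m crank '{"dp":[[0,0,0],[0,0,0],[0,0,0],[0,0,0],[0,0,0],[0,0,0],[0,0,0],[0,0,0]],"turn":[[0,0,0],[0,0,0],[0,0,0],[0,0,0],[0,0,0],[0,0,0],[0,0,0],[0,0,0]]}' 0 30
python3 -m crank '{"dp":[[0,0,0],[0,0,-0.03],[0,0,-0.08],[0,0,-0.14],[0,0,-0.2],[0,0,-0.25],[0,0,-0.25],[0,0,-0.25]],"turn":[[0,0,0],[0,0,0],[0,0,0],[0,0,0],[0,0,0],[0,0,0],[0,0,0],[0,0,0]]}'
python3 -c "
from h import *
plan(.537,-.221,.186,-3.033)"
```

```text
t: 10.7
tcp_pos: [0.44, 0.064, 0.083]
tcp_rot: [-3.141, 0.001, -3.032]
wrist_force: [0.2, -0.5, -0.4]
grip_width: 0.851
grasp_force: 0.0
t: 11.37
tcp_pos: [0.4401, 0.0644, 0.0833]
tcp_rot: [-3.141, 0.002, -3.032]
wrist_force: [-1.4, 0.4, 9.8]
grip_width: 0.453
grasp_force: 29.0
t: 12.03
tcp_pos: [0.4403, 0.0644, 0.1835]
tcp_rot: [-3.141, 0.003, -3.031]
wrist_force: [-0.4, 0.2, -0.1]
grip_width: 0.454
grasp_force: 30.4
dp [-0.162  -0.7358 -0.0055] turn [-0.0001  0.0005  0.0002]
```

```bash
python3 -m crank '{"dp":[[-0.01,-0.04,0],[-0.02,-0.13,0],[-0.04,-0.23,0],[-0.07,-0.33,0],[-0.1,-0.43,0],[-0.12,-0.53,0],[-0.14,-0.62,0],[-0.16,-0.68,0]],"turn":[[0,0,0],[0,0,0],[0,0,0],[0,0,0],[0,0,0],[0,0,0],[0,0,0],[0,0,0]]}' >/dev/null
python3 -m crank '{"dp":[[-0.001,-0.03,0.05],[-0.001,-0.05,0.08],[-0.001,-0.055,0.11],[-0.001,-0.055,0.13],[-0.001,-0.055,0.13],[-0.001,-0.055,0.13],[-0.001,-0.055,0.13],[-0.001,-0.055,0.13]],"turn":[[0,0,0],[0,0,0],[0,0,0],[0,0,0],[0,0,0],[0,0,0],[0,0,0],[0,0,0]]}'
python3 -c "
from h import *
im=save('wrist','w3');cv2.imwrite('pics/w3c.png',cv2.resize(im[60:360,120:500,::-1],None,fx=2,fy=2))
plan(.537,-.221,.0935,-3.033)"
```

```text
t: 13.37
tcp_pos: [0.5362, -0.2204, 0.1312]
tcp_rot: [-3.141, 0.001, -3.031]
wrist_force: [0.3, -0.4, 0.0]
grip_width: 0.452
grasp_force: 30.4
dp [-0.0017 -0.0013  0.0943] turn [-0.0001  0.0002  0.0003]
```

View pics/w3c.png

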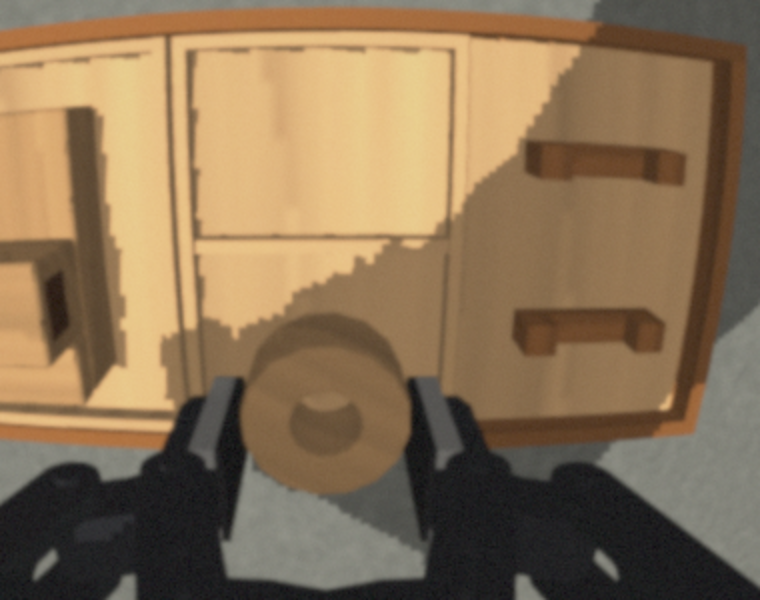

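The held wheel, at crop (326,420), is centred between the cell walls at crop columns 205 and 443. I lower it and release with a small opening.

```bash
python3 -m crank '{"dp":[[-0.001,-0.001,0.02],[-0.001,-0.001,0.04],[-0.001,-0.001,0.055],[-0.001,-0.001,0.07],[-0.001,-0.001,0.08],[-0.001,-0.001,0.088],[-0.001,-0.001,0.094],[-0.001,-0.001,0.096]],"turn":[[0,0,0],[0,0,0],[0,0,0],[0,0,0],[0,0,0],[0,0,0],[0,0,0],[0,0,0]]}'
python3 -m crank '{"dp":[[0,0,0],[0,0,0],[0,0,0],[0,0,0],[0,0,0],[0,0,0],[0,0,-0.01],[0,0,-0.03]],"turn":[[0,0,0],[0,0,0],[0,0,0],[0,0,0],[0,0,0],[0,0,0],[0,0,0],[0,0,0]]}' 0.52
python3 -m crank '{"dp":[[0,0,-0.04],[0,0,-0.1],[0,0,-0.16],[0,0,-0.22],[0,0,-0.22],[0,0,-0.22],[0,0,-0.22],[0,0,-0.22]],"turn":[[0,0,0],[0,0,0],[0,0,0],[0,0,0],[0,0,0],[0,0,0],[0,0,0],[0,0,0]]}'
python3 -c "
from h import *
plan(.4465,.1915,.186,-3.033)"
```

```text
t: 14.08
tcp_pos: [0.5361, -0.2211, 0.0923]
tcp_rot: [3.141, -0.0, -3.032]
wrist_force: [-5.8, 3.3, 14.1]
grip_width: 0.456
grasp_force: 31.6
t: 14.75
tcp_pos: [0.5357, -0.2208, 0.1037]
tcp_rot: [3.141, -0.001, -3.032]
wrist_force: [0.5, 0.5, -0.3]
grip_width: 0.522
grasp_force: 0.0
t: 15.42
tcp_pos: [0.5357, -0.2208, 0.1912]
tcp_rot: [3.141, -0.001, -3.032]
wrist_force: [0.7, 0.1, -0.2]
grip_width: 0.518
grasp_force: 0.0
dp [0.1084 1.049  0.0141] turn [ 0.0001 -0.0002  0.0002]
```

```bash
python3 -m crank '{"dp":[[0.01,0.04,0],[0.02,0.13,0],[0.03,0.23,0],[0.04,0.33,0],[0.05,0.43,0],[0.06,0.53,0],[0.07,0.63,0.01],[0.08,0.73,0.014]],"turn":[[0,0,0],[0,0,0],[0,0,0],[0,0,0],[0,0,0],[0,0,0],[0,0,0],[0,0,0]]}' 0.85 >/dev/null
python3 -m crank '{"dp":[[0.01,0.1,0],[0.02,0.19,0],[0.028,0.26,0],[0.028,0.3,0],[0.028,0.319,0],[0.028,0.319,0],[0.028,0.319,0],[0.028,0.319,0]],"turn":[[0,0,0],[0,0,0],[0,0,0],[0,0,0],[0,0,0],[0,0,0],[0,0,0],[0,0,0]]}'
python3 -c "
from h import *
save('top','top1')
save('wrist','w4')
for d in viewer.spot_point('wrist','wheel_a')[:1]: print(d, at('wrist',d['uv'],.012))
plan(.4465,.1915,.083,-3.034)"
```

```text
t: 16.75
tcp_pos: [0.4473, 0.1902, 0.1861]
tcp_rot: [-3.141, -0.001, -3.033]
wrist_force: [-0.1, 0.4, -0.0]
grip_width: 0.853
grasp_force: 0.0
{'uv': [286.6, 202.7], 'conf': 0.94} [0.44793182 0.19411758 0.012     ]
dp [0.0021 0.0035 0.2584] turn [-0.     -0.      0.0001]
```

```bash
python3 -m crank '{"dp":[[0,0.004,0.07],[0,0.004,0.14],[0,0.004,0.19],[0,0.004,0.23],[0,0.004,0.256],[0,0.004,0.256],[0,0.004,0.256],[0,0.004,0.256]],"turn":[[0,0,0],[0,0,0],[0,0,0],[0,0,0],[0,0,0],[0,0,0],[0,0,0],[0,0,0]]}'
python3 -m crank '{"dp":[[0,0,0],[0,0,0],[0,0,0],[0,0,0],[0,0,0],[0,0,0],[0,0,0],[0,0,0]],"turn":[[0,0,0],[0,0,0],[0,0,0],[0,0,0],[0,0,0],[0,0,0],[0,0,0],[0,0,0]]}' 0 30
python3 -m crank '{"dp":[[0,0,0],[0,0,-0.03],[0,0,-0.08],[0,0,-0.14],[0,0,-0.2],[0,0,-0.25],[0,0,-0.25],[0,0,-0.25]],"turn":[[0,0,0],[0,0,0],[0,0,0],[0,0,0],[0,0,0],[0,0,0],[0,0,0],[0,0,0]]}'
python3 -c "
from h import *
plan(.4774,-.2275,.186,-3.033)"
```

```text
t: 17.57
tcp_pos: [0.4476, 0.1926, 0.0847]
tcp_rot: [3.141, 0.001, -3.032]
wrist_force: [0.2, 0.4, 0.4]
grip_width: 0.854
grasp_force: 0.0
t: 18.23
tcp_pos: [0.4475, 0.1929, 0.085]
tcp_rot: [3.142, 0.001, -3.031]
wrist_force: [-1.2, -0.0, 8.6]
grip_width: 0.446
grasp_force: 29.2
t: 18.9
tcp_pos: [0.4477, 0.193, 0.1852]
tcp_rot: [3.141, 0.003, -3.031]
wrist_force: [-0.7, -0.2, -0.4]
grip_width: 0.446
grasp_force: 30.5
dp [ 0.0419 -1.0531 -0.0026] turn [0.0001 0.0004 0.0003]
```

```bash
python3 -m crank '{"dp":[[0.003,-0.04,0],[0.006,-0.13,0],[0.01,-0.23,0],[0.015,-0.33,0],[0.02,-0.43,0],[0.025,-0.53,0],[0.03,-0.63,0],[0.03,-0.73,0]],"turn":[[0,0,0],[0,0,0],[0,0,0],[0,0,0],[0,0,0],[0,0,0],[0,0,0],[0,0,0]]}' >/dev/null
python3 -m crank '{"dp":[[0.004,-0.1,0],[0.008,-0.19,0.02],[0.012,-0.27,0.05],[0.012,-0.31,0.09],[0.012,-0.323,0.13],[0.012,-0.323,0.13],[0.012,-0.323,0.13],[0.012,-0.323,0.13]],"turn":[[0,0,0],[0,0,0],[0,0,0],[0,0,0],[0,0,0],[0,0,0],[0,0,0],[0,0,0]]}'
python3 -c "
from h import *
im=save('wrist','w5');cv2.imwrite('pics/w5c.png',cv2.resize(im[60:360,120:500,::-1],None,fx=2,fy=2))
plan(.4774,-.2275,.0945,-3.033)"
```

```text
t: 20.23
tcp_pos: [0.4764, -0.2269, 0.1321]
tcp_rot: [3.141, -0.001, -3.031]
wrist_force: [-0.1, -0.4, 0.0]
grip_width: 0.442
grasp_force: 30.5
dp [-0.0015 -0.0015  0.095 ] turn [0.     0.     0.0004]
```

View pics/w5c.png

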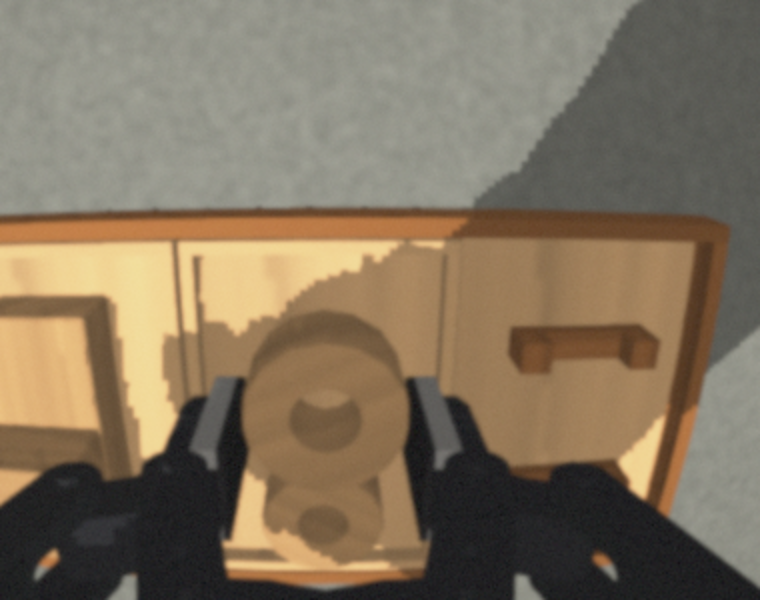

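The held wheel (crop 326,400) is centred between the walls at crop columns 203 and 443. The first wheel lies flat in the other cell at crop (323,520). I lower this one and release.

```bash
python3 -m crank '{"dp":[[-0.001,0,0.02],[-0.001,0,0.04],[-0.001,0,0.055],[-0.001,0,0.07],[-0.001,0,0.08],[-0.001,0,0.088],[-0.001,0,0.093],[-0.001,0,0.095]],"turn":[[0,0,0],[0,0,0],[0,0,0],[0,0,0],[0,0,0],[0,0,0],[0,0,0],[0,0,0]]}'
python3 -m crank '{"dp":[[0,0,0],[0,0,0],[0,0,0],[0,0,0],[0,0,0],[0,0,0],[0,0,-0.01],[0,0,-0.03]],"turn":[[0,0,0],[0,0,0],[0,0,0],[0,0,0],[0,0,0],[0,0,0],[0,0,0],[0,0,0]]}' 0.52
python3 -m crank '{"dp":[[0,0,-0.04],[0,0,-0.1],[0,0,-0.16],[0,0,-0.22],[0,0,-0.22],[0,0,-0.22],[0,0,-0.22],[0,0,-0.22]],"turn":[[0,0,0],[0,0,0],[0,0,0],[0,0,0],[0,0,0],[0,0,0],[0,0,0],[0,0,0]]}'
python3 -c "
from h import *
plan(.4397,.3299,.186,-3.075)"
```

```text
t: 20.95
tcp_pos: [0.4768, -0.2276, 0.094]
tcp_rot: [3.141, -0.0, -3.032]
wrist_force: [-3.2, 1.8, 10.3]
grip_width: 0.447
grasp_force: 31.5
t: 21.62
tcp_pos: [0.4765, -0.2274, 0.1058]
tcp_rot: [3.141, -0.001, -3.032]
wrist_force: [-0.5, -0.1, 0.6]
grip_width: 0.518
grasp_force: 0.0
t: 22.28
tcp_pos: [0.4765, -0.2273, 0.1933]
tcp_rot: [3.141, -0.001, -3.032]
wrist_force: [-0.0, 0.5, -0.3]
grip_width: 0.519
grasp_force: 0.0
dp [-0.0616  1.3947  0.0194] turn [ 0.0001 -0.0002  0.0069]
```

```bash
python3 -m crank '{"dp":[[-0.003,0.04,0],[-0.006,0.13,0],[-0.01,0.23,0],[-0.015,0.33,0],[-0.02,0.43,0],[-0.025,0.53,0],[-0.03,0.63,0],[-0.03,0.73,0.02]],"turn":[[0,0,0],[0,0,0],[0,0,0.003],[0,0,0.003],[0,0,0.007],[0,0,0.007],[0,0,0.007],[0,0,0.007]]}' 0.6 >/dev/null
python3 -c "
from h import *
plan(.4397,.3299,.186,-3.075)"
```

```text
dp [-7.000e-04  6.619e-01  5.000e-04] turn [-0.      0.0001 -0.0001]
```

```bash
python3 -m crank '{"dp":[[0,0.1,0],[0,0.2,0],[0,0.3,0],[0,0.4,0],[0,0.5,0],[0,0.6,0],[0,0.66,0],[0,0.66,0]],"turn":[[0,0,0],[0,0,0],[0,0,0],[0,0,0],[0,0,0],[0,0,0],[0,0,0],[0,0,0]]}'
python3 -m crank '{"dp":[[0,0,0],[0,0,0],[0,0,0],[0,0,0],[0,0,0],[0,0,0],[0,0,0],[0,0,0]],"turn":[[0,0,0],[0,0,0],[0,0,0],[0,0,0],[0,0,0],[0,0,0],[0,0,0],[0,0,0]]}' >/dev/null
python3 -c "
from h import *
save('wrist','w6')
for d in viewer.regions_of('wrist','axle_bar')[:2]:
  v,u=np.nonzero(d['region']); P=np.array([at('wrist',p,.012) for p in zip(u,v)])[:,:2]; c,sz,an=cv2.minAreaRect((P*1000).astype(np.float32)); print(d['conf'],d['uv'],c,sz,an)
plan(.4397,.3299,.083,-3.075)"
```

```text
t: 23.62
tcp_pos: [0.4384, 0.3314, 0.1849]
tcp_rot: [3.141, -0.001, -3.071]
wrist_force: [0.5, -1.0, -0.5]
grip_width: 0.602
grasp_force: 0.0
0.83 [285.2, 193.9] (438.13299560546875, 330.9535217285156) (100.17508697509766, 11.90941333770752) 4.283566474914551Traceback (most recent call last):
  File "<string>", line 5, in <module>
    v,u=np.nonzero(d['region']); P=np.array([at('wrist',p,.012) for p in zip(u,v)])[:,:2]; c,sz,an=cv2.minAreaRect((P*1000).astype(np.float32)); print(d['conf'],d['uv'],c,sz,an)
                                             ~~^^^^^^^^^^^^^^^^
  File "h.py", line 11, in at
    o,d=ray(cam,uv); return o+d*(z-o[2])/d[2]
        ~~~^^^^^^^^
  File "h.py", line 4, in ray
    c=viewer.get_calibration(cam); R=np.array(c["R"]);t=np.array(c["t"])
ValueError: time passes only in moves, steps and waits
```

View pics/w6.png

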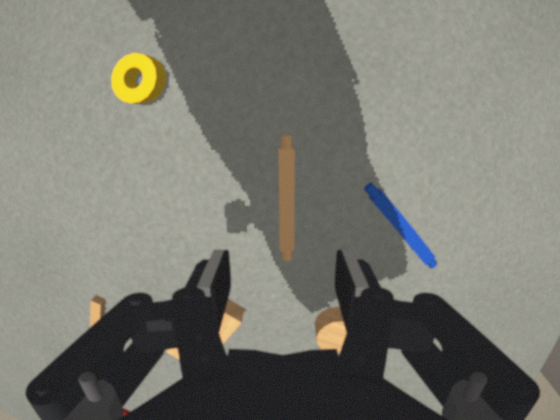

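The beech axle with pins lies between the fingers at (286,197), with the blue one clear at (400,225). I pre-close above it, then descend in steps and check the force.

```bash
python3 -m crank '{"dp":[[0,0,0.05],[0,0,0.1],[0,0,0.15],[0,0,0.18],[0,0,0.21],[0,0,0.23],[0,0,0.24],[0,0,0.24]],"turn":[[0,0,0],[0,0,0],[0,0,0],[0,0,0],[0,0,0],[0,0,0],[0,0,0],[0,0,0]]}' 0.35
python3 -m crank '{"dp":[[0,0,0.002],[0,0,0.004],[0,0,0.006],[0,0,0.008],[0,0,0.01],[0,0,0.012],[0,0,0.013],[0,0,0.014]],"turn":[[0,0,0],[0,0,0],[0,0,0],[0,0,0],[0,0,0],[0,0,0],[0,0,0],[0,0,0]]}'
```

```text
t: 25.05
tcp_pos: [0.4391, 0.3272, 0.0894]
tcp_rot: [-3.141, -0.001, -3.075]
wrist_force: [-0.1, 0.2, 0.3]
grip_width: 0.349
grasp_force: 0.0
t: 25.72
tcp_pos: [0.4394, 0.3273, 0.0844]
tcp_rot: [3.142, 0.0, -3.076]
wrist_force: [0.3, 0.3, 0.9]
grip_width: 0.349
grasp_force: 0.0
```

```bash
python3 -m crank '{"dp":[[0,0.004,0],[0,0.009,0],[0,0.009,0.002],[0,0.009,0.004],[0,0.009,0.006],[0,0.009,0.007],[0,0.009,0.007],[0,0.009,0.007]],"turn":[[0,0,0],[0,0,0],[0,0,0],[0,0,0],[0,0,0],[0,0,0],[0,0,0],[0,0,0]]}'
python3 -m crank '{"dp":[[0,0,0],[0,0,0],[0,0,0],[0,0,0],[0,0,0],[0,0,0],[0,0,0],[0,0,0]],"turn":[[0,0,0],[0,0,0],[0,0,0],[0,0,0],[0,0,0],[0,0,0],[0,0,0],[0,0,0]]}' 0 30
python3 -m crank '{"dp":[[0,0,0],[0,0,-0.03],[0,0,-0.08],[0,0,-0.14],[0,0,-0.2],[0,0,-0.25],[0,0,-0.25],[0,0,-0.25]],"turn":[[0,0,0],[0,0,0],[0,0,0],[0,0,0],[0,0,0],[0,0,0],[0,0,0],[0,0,0]]}'
python3 -c "
from h import *
plan(.4980,-.1390,.186,-3.034)"
```

```text
t: 26.38
tcp_pos: [0.4392, 0.3309, 0.0816]
tcp_rot: [-3.142, -0.0, -3.076]
wrist_force: [0.4, 0.5, -0.2]
grip_width: 0.353
grasp_force: 0.0
t: 27.05
tcp_pos: [0.4392, 0.3309, 0.0817]
tcp_rot: [3.142, 0.0, -3.076]
wrist_force: [-1.3, -0.4, 4.0]
grip_width: 0.121
grasp_force: 29.5
t: 27.72
tcp_pos: [0.4397, 0.3312, 0.1823]
tcp_rot: [3.141, 0.002, -3.076]
wrist_force: [-0.1, 1.2, -0.3]
grip_width: 0.118
grasp_force: 29.3
dp [-0.0678 -1.1826 -0.0102] turn [ 0.0001  0.0003 -0.0066]
```

```bash
python3 -m crank '{"dp":[[-0.003,-0.04,0],[-0.006,-0.13,0],[-0.015,-0.23,0],[-0.02,-0.33,0],[-0.03,-0.43,0],[-0.04,-0.53,0],[-0.05,-0.63,0],[-0.055,-0.73,0]],"turn":[[0,0,0],[0,0,0],[0,0,-0.003],[0,0,-0.003],[0,0,-0.006],[0,0,-0.006],[0,0,-0.006],[0,0,-0.006]]}' >/dev/null
python3 -c "
from h import *
plan(.4980,-.1390,.145,-3.034)"
```

```text
dp [ 0.001  -0.4477  0.0884] turn [ 0.0001 -0.0002 -0.0006]
```

```bash
python3 -m crank '{"dp":[[0,-0.1,0],[0,-0.2,0],[0,-0.29,0],[0,-0.36,0.02],[0,-0.41,0.05],[0,-0.44,0.08],[0,-0.447,0.088],[0,-0.447,0.088]],"turn":[[0,0,0],[0,0,0],[0,0,0],[0,0,0],[0,0,0],[0,0,0],[0,0,0],[0,0,0]]}' >/dev/null
python3 -m crank '{"dp":[[0,0,0],[0,0,0],[0,0,0],[0,0,0],[0,0,0],[0,0,0],[0,0,0],[0,0,0]],"turn":[[0,0,0],[0,0,0],[0,0,0],[0,0,0],[0,0,0],[0,0,0],[0,0,0],[0,0,0]]}'
python3 -c "
from h import *
plan(.4980,-.1390,.097,-3.034)
im=save('wrist','w7');cv2.imwrite('pics/w7c.png',cv2.resize(im[60:360,60:440,::-1],None,fx=2,fy=2))"
```

```text
t: 29.72
tcp_pos: [0.499, -0.1368, 0.1465]
tcp_rot: [-3.142, 0.0, -3.038]
wrist_force: [0.6, -0.8, 0.3]
grip_width: 0.122
grasp_force: 29.3
dp [ 0.003  -0.0052  0.1238] turn [-0.      0.     -0.0006]
```

View pics/w7c.png

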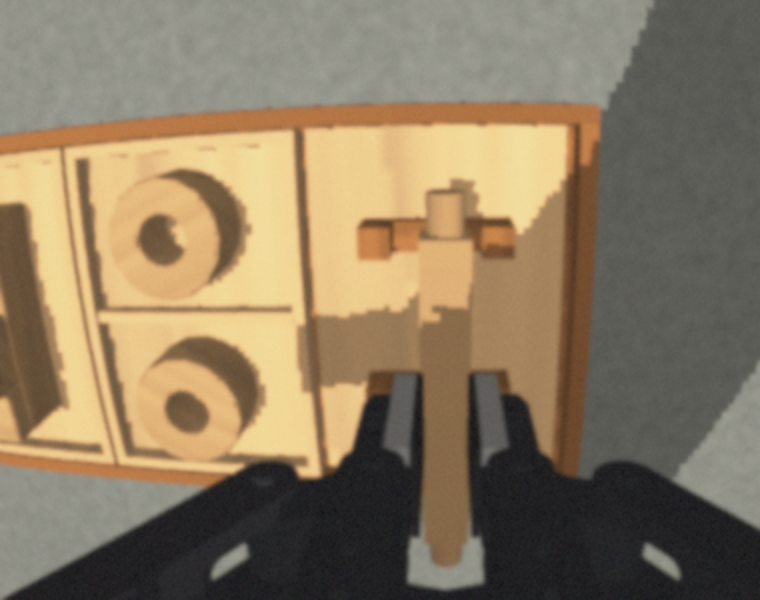

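The axle (crop column 446) lines up with the notch (crop column 437), and both wheels are flat in their cells. I shift 3 mm, lower and release.

```bash
python3 -m crank '{"dp":[[0.003,-0.007,0.02],[0.003,-0.007,0.04],[0.003,-0.007,0.06],[0.003,-0.007,0.08],[0.003,-0.007,0.1],[0.003,-0.007,0.11],[0.003,-0.007,0.118],[0.003,-0.007,0.123]],"turn":[[0,0,0],[0,0,0],[0,0,0],[0,0,0],[0,0,0],[0,0,0],[0,0,0],[0,0,0]]}'
python3 -m crank '{"dp":[[0,0,0.001],[0,0,0.001],[0,0,0.001],[0,0,0.001],[0,0,0.001],[0,0,0.001],[0,0,0.001],[0,0,0.001]],"turn":[[0,0,0],[0,0,0],[0,0,0],[0,0,0],[0,0,0],[0,0,0],[0,0,0],[0,0,0]]}'
```

```text
t: 30.43
tcp_pos: [0.4979, -0.1397, 0.0967]
tcp_rot: [3.141, -0.001, -3.038]
wrist_force: [-2.4, 1.4, 12.3]
grip_width: 0.123
grasp_force: 30.7
t: 31.1
tcp_pos: [0.4981, -0.1398, 0.0968]
tcp_rot: [-3.142, 0.0, -3.038]
wrist_force: [0.7, 0.0, -0.5]
grip_width: 0.119
grasp_force: 29.3
```

```bash
python3 -m crank '{"dp":[[0,0,0],[0,0,0],[0,0,0],[0,0,0],[0,0,0],[0,0,0],[0,0,-0.01],[0,0,-0.03]],"turn":[[0,0,0],[0,0,0],[0,0,0],[0,0,0],[0,0,0],[0,0,0],[0,0,0],[0,0,0]]}' 0.3
python3 -m crank '{"dp":[[0,0,-0.04],[0,0,-0.1],[0,0,-0.16],[0,0,-0.24],[0,0.08,-0.3],[0,0.16,-0.36],[0,0.24,-0.36],[0,0.3,-0.36]],"turn":[[0,0,0],[0,0,0],[0,0,0],[0,0,0],[0,0,0],[0,0,0],[0,0,0],[0,0,0]]}'
python3 -m crank '{"dp":[[0,0.07,0],[0,0.15,0],[0,0.2,0],[0,0.2,0],[0,0.2,0],[0,0.2,0],[0,0.2,0],[0,0.2,0]],"turn":[[0,0,0],[0,0,0],[0,0,0],[0,0,0],[0,0,0],[0,0,0],[0,0,0],[0,0,0]]}'
python3 -c "
from h import *
im=save('top','top2');cv2.imwrite('pics/f.png',cv2.resize(im[120:300,330:530,::-1],None,fx=3,fy=3,interpolation=cv2.INTER_CUBIC))"
```

```text
t: 31.77
tcp_pos: [0.4975, -0.1395, 0.1086]
tcp_rot: [3.141, -0.001, -3.038]
wrist_force: [0.0, 1.0, -0.1]
grip_width: 0.3
grasp_force: 0.0
t: 32.43
tcp_pos: [0.4859, -0.0187, 0.2553]
tcp_rot: [-3.141, 0.004, -3.038]
wrist_force: [1.0, 0.1, 0.3]
grip_width: 0.298
grasp_force: 0.0
t: 33.1
tcp_pos: [0.4775, 0.0584, 0.253]
tcp_rot: [-3.141, 0.0, -3.039]
wrist_force: [0.2, 0.7, 0.2]
grip_width: 0.299
grasp_force: 0.0
```

View pics/f.png

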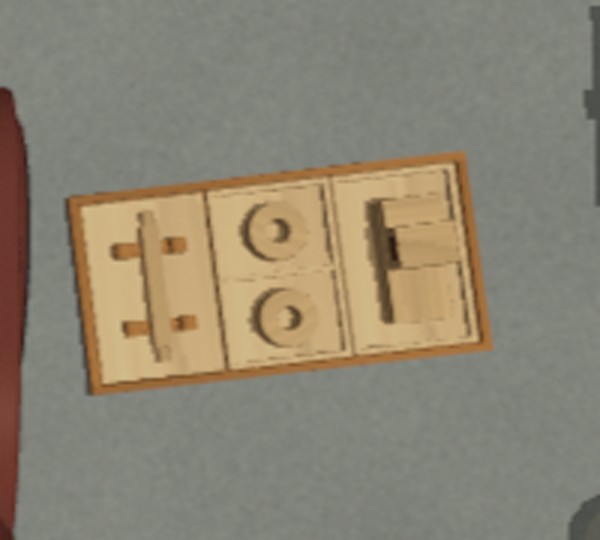

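The final picture shows the axle in both notches, at crop (155,285). The wheels are flat in their cells at (275,232) and (288,318), and the truck is lengthwise in the open insert at about (420,260). The gripper is clear, so I hand in.

```bash
python3 -c "
from h import *
print(workorder.hand_in())"
```

```text
the job is handed in; nothing more can be done
None
```

I packed the truck body, both holed wheels and the axle into the caddy, left the look-alikes untouched, and handed the job in at about 33 s; the hand-in returned no verdict, but the last top picture showed every part in its place.

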